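Kit extrusion cut-offs into a bail-arm crate and stack the tote on it

ROBOT

A 6-joint arm with a two-finger parallel gripper is mounted at the origin on the work surface. World frame = base frame: x ahead of the robot, y to its left, z up, the work surface at z = 0. Lengths are in m, angles in degrees, forces in N, time in s.
With the tool pointing down it reaches from about 0.3 to 0.75 m from the base axis. Payload 8.5 kg.
Tool frame: the origin (TCP) lies on the centre line of the jaws, within the pads' length; the fingertips stand 17 mm ahead of it and the grasp point (between the pads) lies 2 mm behind it (env.tcp_to_tips is the distance from the TCP to the fingertips, in m); z points along the fingers, y is the line along which they close (so a half turn about z gives the same grasp; the last joint's range is limited). The gripper opens to 85 mm and grips with 20 to 120 N. Pads are 22 mm wide; open, the fingers measure 114 mm over their backs; the gripper's body (76 mm by 85 mm) begins 54 mm behind the grasp point. The pads swing forward as they close: fully open they stand 13 mm farther back than shut.
Start: joints at [57.737, 21.807, 74.336, -0, 83.858, -12.336], TCP at [0.187, 0.517, 0.248] pointing down, gripper open.
Joint ranges: [-178.18, 178.18], [-50.72, 133.34], [12.68, 142.11], [-81.47, 261.47], [9.98, 163.14], [-165.26, 165.26]. Speed limits (degrees/s): [136.94, 136.94, 180, 180, 180, 180].

INTERFACE

Orientations are given as a 3x3 rotation matrix whose columns are the frame's x, y, z axes.
In Python, from rig import env gives the robot as it stands. The module is installed in compiled form; this text tells all that it offers.
- The arm moves only by the shell command python3 -m pendant 'ROWS' [FORCE]. ROWS is JSON, a list of rows, each a list of 7 numbers: the opening, from 0 (shut) to 1 (fully open), then the shift along the tool's x, y, z in m, then the turn, a rotation vector about the tool's x, y, z in rad. A call has 1 to 5 rows; each row is the pose to reach, as a shift and turn from the pose commanded when the call began, along the tool's axes at that moment; what a row does not reach only later rows make up. A row lasts 1/8 s, in which the tool goes at most 62.5 mm and 10.7 degrees, less where a joint would pass 70% of its speed; a pose out of reach is approached as far as the arm can. A call with a gripper value outside its range is refused whole. The fingers move at their own pace and stop on an object; FORCE is the grip in N (left out, the last holds). Time passes only in rows, so rows that repeat a pose let the fingers close. It gives the time, the measured TCP pose, the force, the opening and the grip force at its end, in the units of the state.
- env.observe(): the state, without advancing time (a new reading comes with each control period).
- env.get_image(name): name is "side" or "top" or "wrist"; returns a dict with "image" (480x640x3 uint8, blue, green, red), "fx", "fy", "cx", "cy" (pixels), "pose" (4x4, takes a point from camera to world coordinates). Camera axes: x right, y up, looking along -z (the intrinsics and any distortion apply to the point x, -y, -z); pixel columns grow to the right and rows downward; lengths in m; the calibration is good to about 2 mm. A picture is of the moment at which its call begins. There is no depth.
- env.close_job(): hands the job in; it is judged then, once.
Trained networks look in the newest picture that a camera, given by its name, has taken for a name from the list of things; names that differ only in an ending like _2 or _b are one class to them, and where a whole thing is asked for, a point or a joint stands for the part that bears it (a point fixed in the world has none). Each returns a list of dicts, best first, with "conf" (0 to 1); they miss things now and then, are a little off and sometimes report something else, mostly with a low value. They report only what shows in the picture. A call takes as long as a camera call.
- env.find_in(camera, thing): "bbox" ([centre column, centre row, width, height] in pixels, round what is visible of it).
- env.trace(camera, thing): "mask" (480x640 bool, what is visible of it) and "bbox" ([centre column, centre row, width, height] in pixels, round what is visible of it).
- env.tip_of(camera, thing): "centre" ([column, row] in pixels: a listed point, or the origin of a listed thing).
The state is a dict: "time_s": time; "q": joint angles; "qvel": joint speeds; "joint_efforts": joint torques, N m; "position": TCP position; "tool_rot": TCP orientation; "ft_force": force on the tool from outside, world axes, zero at the start; "wrist_torque": the same for the moment, N m; "grip_width": finger opening in m; "gripper_force": force on a finger pad.
Only numpy, scipy, OpenCV 4.12 (cv2) and the standard library are available. Lean on these libraries where they do the work, as an engineer would, in place of code of your own. Each camera call takes 0.05 s, during which the arm holds its last target. There are 200 camera calls.

TASK

Put exactly three of the aluminium extrusion pieces in the grey bail-arm crate and every piece left over in the shallow steel tray. Then swing both of the crate's wire bails fully in over its mouth, and last set the black handled tote on the two bails, centred on the crate and square with it, its long side along the crate's. Do not disturb the tape, the screwdriver or the jar.

Things in the scene. Friction and masses are not known exactly. Their poses are not given: they have to be found in the camera images.
- crate: Grey plastic crate fixed to the bench, open above: 240 (its x) x 160 (its y) x 70 mm high, walls and floor 5 mm. Origin: centre of its underside on the bench. Its x runs along its length, roughly away from the robot (yaw within 0.2 rad of the world's). Pieces lie loose in it in one layer, e.g. three end to end along x. Two U-shaped wire bails are hinged on its long rims, one for the near (-x) and one for the far (+x) end; they begin leaning out over the ends.
- bail_near (a joint): Angle (rad) of the near bail: 0 = against its outer stop, leaning out over the -x end of the crate, 0.35 rad above level; it swings up and over towards the crate's +x; 2.79 = fully in, lying level across the mouth on the rims (end stop). Stiff pivots: about 1 N at the bar moves it and it stays where it is left.
- bail_far (a joint): The same for the far bail: 0 = leaning out over the +x end, 2.79 = fully in; it swings up and over towards the crate's -x.
- bail_near_bar (a point): Middle of the near bail's cross bar, a round steel wire of 10 mm diameter, 155 mm long, parallel to the crate's y, 50 mm from its hinge axis. It can be pinched from above and led along the arc, or pushed.
- bail_far_bar (a point): Middle of the far bail's cross bar, likewise.
- bail_near_hinge (a point): Middle of the near bail's hinge axis: at crate x = -90 mm, y = 0, height 75 mm. The axis is the crate's y.
- bail_far_hinge (a point): Middle of the far bail's hinge axis: at crate x = +90 mm, y = 0, height 75 mm. With both bails in, the bars lie at crate x = -40 and +40 mm, their tops 80 mm above the bench.
- tray: Shallow open tray of bare steel fixed to the bench: 110 (its x) x 230 (its y) x 25 mm high, walls and floor 4 mm. Origin: centre of its underside. It takes three pieces end to end along its y.
- tote: Loose black plastic tote, 170 (its x) x 120 (its y) x 45 mm, about 0.35 kg, a few bolts in it are part of it. A fixed carrying handle runs along its middle. Origin: centre of its underside; half a turn makes no difference. It is small enough to fall into the crate when the bails are out; on the bails its origin is 80 mm above the bench.
- tote_handle (a point): Centre of the tote's handle bar: 110 mm long along the tote's x, 16 mm wide (tote's y), 18 mm high, its centre 100 mm above the tote's underside; the open space under it is about 40 mm high.
- piece1: Cut-off of slotted aluminium extrusion, 60 mm long (its x) by 30 x 30 mm, about 55 g. Origin: its centre, 15 mm above what it lies on. All pieces are alike; four to six are there, lying on a thin blue mat to the robot's left; absent ones read None.
- piece2: Cut-off of slotted aluminium extrusion, 60 mm long (its x) by 30 x 30 mm, about 55 g. Origin: its centre, 15 mm above what it lies on. All pieces are alike; four to six are there, lying on a thin blue mat to the robot's left; absent ones read None.
- piece3: Cut-off of slotted aluminium extrusion, 60 mm long (its x) by 30 x 30 mm, about 55 g. Origin: its centre, 15 mm above what it lies on. All pieces are alike; four to six are there, lying on a thin blue mat to the robot's left; absent ones read None.
- piece4: Cut-off of slotted aluminium extrusion, 60 mm long (its x) by 30 x 30 mm, about 55 g. Origin: its centre, 15 mm above what it lies on. All pieces are alike; four to six are there, lying on a thin blue mat to the robot's left; absent ones read None.
- piece5: Cut-off of slotted aluminium extrusion, 60 mm long (its x) by 30 x 30 mm, about 55 g. Origin: its centre, 15 mm above what it lies on. All pieces are alike; four to six are there, lying on a thin blue mat to the robot's left; absent ones read None.
- piece6: Cut-off of slotted aluminium extrusion, 60 mm long (its x) by 30 x 30 mm, about 55 g. Origin: its centre, 15 mm above what it lies on. All pieces are alike; four to six are there, lying on a thin blue mat to the robot's left; absent ones read None.
- tape: Bystander: yellow roll of tape, 90 mm across, lying flat beyond the crate.
- driver: Bystander: screwdriver lying beyond the tray and tote.
- jar: Bystander: small glass jar, 60 mm across and 85 mm high, beyond the mat.

How it is judged:
By the outcome, as a careful person would: the job done as asked, in the order asked, and still so for the second after the job is handed in, with the robot touching nothing.
Of piece1, piece2, piece3, piece4, piece5, piece6 only 4 to 6 are there at a start; the rules pass over those that are not, and their reading is None.
At some moment in a run one of piece1, piece2, piece3, piece4, piece5, piece6 may be knocked a few centimetres aside while the robot is not near it.
Once in a run the grip may slacken for a moment while it holds something.
It also fails if it takes over 210 s, if anything falls off the work surface, if the arm or the gripper's body presses on something with over 40 N, if the wrist force passes 120 N, or if a joint passes its speed limit or range.

## Working session

There is one attempt and no reset: what is moved stays moved. The work goes in short steps, Python scripts to look and compute and a shell command to move; the robot and the scene stay as the last step left them, time stands still between calls to the robot, and variables do not carry over. Pictures are saved under pics/ and viewed, at most 14 in all, crops included, and the job is handed in when it is done.

```bash
mkdir -p pics; ls
cat > h.py <<'E'
import numpy as np, cv2
from rig import env
def ray(im,u,v):
    d=np.array([(u-im['cx'])/im['fx'],-(v-im['cy'])/im['fy'],-1.0])
    P=np.array(im['pose']); return P[:3,3],P[:3,:3]@d
def onz(im,u,v,z):
    o,d=ray(im,u,v); return o+d*(z-o[2])/d[2]
def proj(im,p):
    P=np.array(im['pose']); c=P[:3,:3].T@(np.array(p)-P[:3,3])
    return im['cx']+im['fx']*c[0]/-c[2], im['cy']-im['fy']*c[1]/-c[2]
def maskrect(im,m,z):
    """min-area rect of mask contour projected on plane z"""
    c=max(cv2.findContours(m.astype(np.uint8),0,2)[0],key=cv2.contourArea)[:,0,:]
    w=np.array([onz(im,u,v,z)[:2] for u,v in c],np.float32)
    (cx,cy),(a,b),t=cv2.minAreaRect(w*1000)
    if a<b: a,b,t=b,a,t+90
    return np.round([cx,cy,a,b,(t+90)%180-90],1)
E
cat > look.py <<'E'
from h import *
ims={}
for n in("top","side","wrist"):
    im=env.get_image(n); ims[n]=im; cv2.imwrite(f"pics/a_{n}.png",im['image'])
    print(n,{k:np.round(v,3).tolist() for k,v in im.items() if k!='image'}, [k for k in im])
im=ims['top']
zs={'crate':.07,'tray':.025,'tote':.045,'piece1':.03,'tape':.02,'driver':.01,'jar':.08}
for k,z in zs.items():
    for r in env.trace('top',k):
        print(k,round(r['conf'],2),np.round(r['bbox']).tolist(),maskrect(im,r['mask'],z).tolist())
for k,z in {'crate':0,'tray':0,'tote':0,'tote_handle':.1,'bail_near_bar':.092,'bail_far_bar':.092,'bail_near_hinge':.075,'bail_far_hinge':.075}.items():
    for r in env.tip_of('top',k): print(k,round(r['conf'],2),np.round(r['centre']).tolist(),np.round(onz(im,*r['centre'],z),3).tolist())
print(env.observe())
E
python3 look.py
```

```text
pics
top {'fx': 454.536, 'fy': 454.536, 'cx': 324.567, 'cy': 235.693, 'pose': [[0.001, 0.999, -0.048, 0.536], [-1.0, 0.001, 0.0, 0.032], [0.0, 0.048, 0.999, 1.105], [0.0, 0.0, 0.0, 1.0]]} ['image', 'fx', 'fy', 'cx', 'cy', 'pose']
side {'fx': 503.0, 'fy': 503.0, 'cx': 317.1, 'cy': 236.612, 'pose': [[0.782, 0.377, -0.497, 0.123], [-0.623, 0.5, -0.601, -0.527], [0.022, 0.78, 0.626, 0.678], [0.0, 0.0, 0.0, 1.0]]} ['image', 'fx', 'fy', 'cx', 'cy', 'pose']
wrist {'fx': 391.497, 'fy': 391.497, 'cx': 323.737, 'cy': 241.768, 'pose': [[0.34, -0.891, -0.3, 0.111], [0.94, 0.323, 0.109, 0.545], [-0.0, -0.319, 0.948, 0.373], [0.0, 0.0, 0.0, 1.0]]} ['image', 'fx', 'fy', 'cx', 'cy', 'pose']
crate 0.7 [350.0, 247.0, 79.0, 122.0] [562.3, -29.2, 277.1, 173.2, 2.0]
crate 0.27 [355.0, 292.0, 72.0, 31.0] [453.9, -34.0, 172.4, 57.0, -87.4]
tray 0.7 [468.0, 311.0, 101.0, 61.0] [411.4, -311.2, 235.4, 111.2, 85.1]
tray 0.46 [229.0, 234.0, 23.0, 31.0] [594.4, 260.5, 62.9, 36.1, 24.2]
tote 0.93 [476.0, 231.0, 58.0, 74.0] [596.7, -317.4, 170.0, 131.4, 2.6]
tote 0.48 [187.0, 231.0, 17.0, 27.0] [600.9, 358.2, 62.0
[... 1264 characters left out ...]
8565019e+01, -1.23339468e+01]), 'qvel': array([-0.05380776,  0.00759875,  0.02075873,  0.04093199, -0.05295767,
        0.028377  ]), 'joint_efforts': array([-7.76363631e-04, -4.48315322e+01, -2.31460923e+01, -2.59117833e-04,
        5.27490520e-04,  4.16969073e-06]), 'position': array([0.18745043, 0.51706756, 0.24833031]), 'tool_rot': array([[-9.40117471e-01,  3.40850613e-01,  1.91886935e-05],
       [ 3.40850614e-01,  9.40117470e-01,  3.90309966e-05],
       [-4.73588685e-06,  4.32341997e-05, -9.99999999e-01]]), 'ft_force': array([-0.17314931, -0.73111738,  0.56755743]), 'wrist_torque': array([ 0.02276751, -0.00577434,  0.01276387]), 'gripper_force': 0.0, 'grip_width': 0.08539571664108463}
```

View pics/a_top.png

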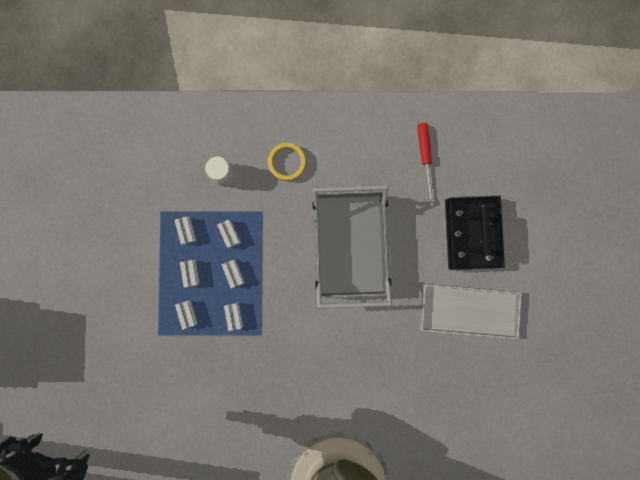

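View pics/a_side.png

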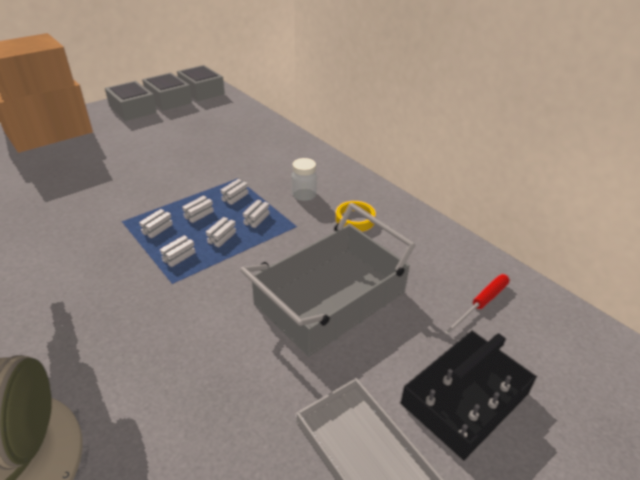

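The top view shows six pieces on the mat, roughly at (186,230), (230,234), (190,273), (233,273), (188,314) and (234,317). The crate is at (350,247) with both bails out, the tray at (470,312) and the tote at (475,232). The side view agrees: the bails lean out and the tote's handle runs along its length. Next I'll hover over the mat.

```bash
cat > plan.py <<'E'
# usage: plan.py x,y,z,a  ... (mm, deg of tool x in world) -> rows relative to current pose, tool down
import sys; from h import *
s=env.observe(); p=s['position']*1000; R=s['tool_rot']; a0=np.degrees(np.arctan2(R[1,0],R[0,0]))
print('now',np.round(p,1),'a',round(a0%360,2),'tilt',np.round(R[:2,2],4),'t',round(s['time_s'],1),'w',round(s['grip_width']*1000,1),'F',np.round(s['ft_force'],1),'g',round(s['gripper_force'],1))
c=np.cos(np.radians(a0)); n=np.sin(np.radians(a0))
for w in sys.argv[1:]:
    x,y,z,a=map(float,w.split(',')); d=np.array([x,y,z])-p
    r=-((a-a0+180)%360-180)
    print(w,'-> %.4f,%.4f,%.4f,0,0,%.3f'%((d[0]*c+d[1]*n)/1000,(d[0]*n-d[1]*c)/1000,-d[2]/1000,np.radians(r)),'dist %.0f turn %.0f'%(np.linalg.norm(d),r))
E
python3 plan.py 313,408,300,178 440,300,330,195
```

```text
now [187.5 517.1 248.3] a 160.07 tilt [0. 0.] t 0.9 w 85.4 F [-0.2 -0.7  0.6] g 0.0
313,408,300,178 -> -0.1552,-0.0597,-0.0517,0,0,-0.313 dist 174 turn -18
440,300,330,195 -> -0.3114,-0.1180,-0.0817,0,0,-0.610 dist 343 turn -35
```

```bash
python3 -m pendant '[[1,-0.052,-0.02,-0.017,0,0,-0.104],[1,-0.104,-0.04,-0.034,0,0,-0.208],[1,-0.155,-0.06,-0.052,0,0,-0.313],[1,-0.155,-0.06,-0.052,0,0,-0.313]]' 60
python3 -m pendant '[[1,-0.044,-0.034,-0.01,0,0,-0.1],[1,-0.088,-0.068,-0.02,0,0,-0.2],[1,-0.131,-0.103,-0.03,0,0,-0.297],[1,-0.131,-0.103,-0.03,0,0,-0.297],[1,-0.131,-0.103,-0.03,0,0,-0.297]]'
cat > mat.py <<'E'
import sys; from h import *
im=env.get_image('wrist')
if len(sys.argv)>1: cv2.imwrite(f"pics/{sys.argv[1]}.png",im['image'])
T=env.trace('wrist','piece1'); C=env.tip_of('wrist','piece1')
for r in T:
    q=maskrect(im,r['mask'],.03); print('m',round(r['conf'],2),np.round(r['bbox']).tolist(),q.tolist())
for r in C: print('c',round(r['conf'],2),np.round(r['centre']).tolist(),np.round(onz(im,*r['centre'],.016)*1000,1).tolist())
E
python3 mat.py b_mat; python3 plan.py
```

```text
time_s: 1.4
position: [0.3153, 0.4062, 0.3016]
tool_rot: [[-0.999, 0.039, 0.002], [0.039, 0.999, 0.001], [-0.002, 0.001, -1.0]]
ft_force: [-0.9, 1.1, -0.5]
grip_width: 0.0855
gripper_force: 0.0
time_s: 2.02
position: [0.4394, 0.301, 0.3299]
tool_rot: [[-0.966, -0.259, -0.001], [-0.259, 0.966, 0.0], [0.001, 0.0, -1.0]]
ft_force: [0.0, 0.4, 0.0]
grip_width: 0.0853
gripper_force: 0.0
m 0.88 [356.0, 247.0, 32.0, 54.0] [495.7, 353.0, 67.6, 32.8, 11.1]
m 0.66 [286.0, 138.0, 34.0, 66.0] [397.9, 250.0, 61.2, 32.2, 9.7]
m 0.63 [260.0, 297.0, 37.0, 59.0] [588.2, 262.9, 70.7, 36.1, 24.6]
m 0.6 [267.0, 224.0, 37.0, 52.0] [496.3, 252.1, 64.8, 33.9, 21.8]
m 0.58 [341.0, 323.0, 23.0, 51.0] [595.2, 364.4, 73.2, 29.3, 16.3]
m 0.58 [383.0, 168.0, 26.0, 57.0] [402.2, 359.1, 60.8, 32.3, 18.5]
c 0.96 [269.0, 223.0] [498.2, 251.2, 16.0]
c 0.92 [284.0, 139.0] [400.6, 246.7, 16.0]
c 0.81 [341.0, 325.0] [605.3, 369.5, 16.0]
c 0.74 [353.0, 249.0] [502.7, 355.0, 16.0]
c 0.62 [384.0, 167.0] [400.9, 361.4, 16.0]
c 0.56 [263.0, 296.0] [591.5, 264.0, 16.0]
now [439.  301.3 330.2] a 195.11 tilt [-0.0005 -0.    ] t 2.2 w 85.4 F [-0.5 -0.   0.1] g 0.0
```

View pics/b_mat.png

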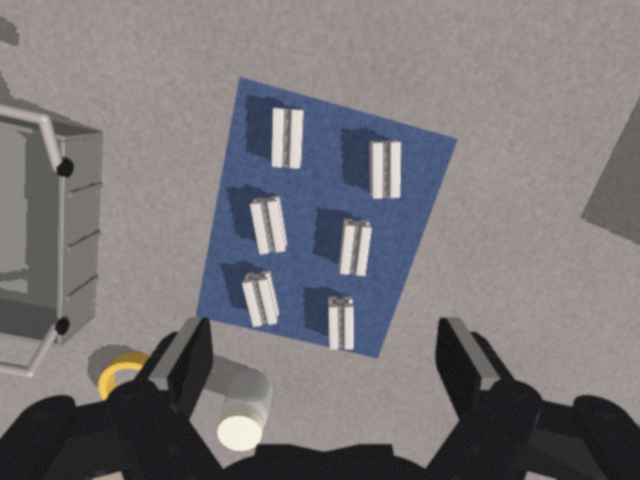

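Six pieces show on the mat in two columns: the bottom column pair at (286,138), (268,224), (261,297) and the other at (384,168), (355,247), (341,323). That matches the network. I'll pick the first piece, at (400,248).

```bash
python3 plan.py 400,248,110,190 400,248,22,190
```

```text
now [439.  301.3 330.2] a 195.11 tilt [-0.0005 -0.    ] t 2.2 w 85.4 F [-0.5 -0.   0.1] g 0.0
400,248,110,190 -> 0.0516,-0.0413,0.2202,0,0,0.089 dist 230 turn 5
400,248,22,190 -> 0.0516,-0.0413,0.3082,0,0,0.089 dist 315 turn 5
```

```bash
python3 -m pendant '[[0.9,0.015,-0.012,0.055,0,0,0.03],[0.9,0.03,-0.024,0.11,0,0,0.06],[0.9,0.045,-0.036,0.165,0,0,0.089],[0.9,0.052,-0.041,0.22,0,0,0.089],[0.9,0.052,-0.041,0.22,0,0,0.089]]' >/dev/null
python3 mat.py
python3 plan.py 400,248,22,190
```

```text
m 0.84 [432.0, 413.0, 22.0, 63.0] [486.3, 334.3, 50.5, 12.4, 11.0]
m 0.76 [506.0, 292.0, 70.0, 116.0] [399.2, 354.6, 71.4, 40.5, 17.3]
m 0.68 [324.0, 256.0, 60.0, 115.0] [395.0, 248.5, 65.8, 29.8, 11.3]
m 0.55 [302.0, 395.0, 68.0, 104.0] [489.7, 249.9, 77.1, 34.7, 21.7]
c 0.96 [300.0, 393.0] [498.2, 249.0, 16.0]
c 0.9 [501.0, 292.0] [403.0, 359.0, 16.0]
c 0.73 [455.0, 420.0] [502.0, 357.8, 16.0]
c 0.66 [324.0, 256.0] [398.3, 248.1, 16.0]
now [401.7 248.2 112.4] a 189.97 tilt [0.0036 0.0012] t 3.0 w 76.7 F [-0.4 -0.3 -0.5] g 0.0
400,248,22,190 -> 0.0017,0.0000,0.0904,0,0,-0.001 dist 90 turn -0
```

```bash
python3 -m pendant '[[0.9,0,0,0.045,0,0,0],[0.9,0.0,0,0.088,0,0,0],[0.9,0,0,0.088,0,0,0],[0.2,0,0,0.088,0,0,0],[0.2,0,0,0.088,0,0,0]]' 60 |grep -v rot
python3 -m pendant '[[0.2,0,0,0,0,0,0],[0.2,0,0,0,0,0,0],[0.2,0,0,-0.06,0,0,0],[0.2,0,0,-0.12,0,0,0],[0.2,0,0,-0.12,0,0,0]]'|grep -v rot
```

```text
time_s: 3.58
position: [0.4015, 0.2477, 0.0242]
ft_force: [0.1, -0.5, 0.2]
grip_width: 0.0415
gripper_force: 0.0
time_s: 4.2
position: [0.4021, 0.2479, 0.1469]
ft_force: [-0.0, 0.0, -1.3]
grip_width: 0.0289
gripper_force: 59.7
```

```bash
python3 plan.py 400,248,142,190 435,110,230,182 470,-30,300,182
```

```text
now [402.1 247.9 146.9] a 189.94 tilt [0.0093 0.0029] t 4.2 w 28.9 F [-0.   0.  -1.3] g 59.7
400,248,142,190 -> 0.0021,0.0005,0.0049,0,0,-0.001 dist 5 turn -0
435,110,230,182 -> -0.0086,-0.1415,-0.0831,0,0,0.138 dist 164 turn 8
470,-30,300,182 -> -0.0189,-0.2854,-0.1531,0,0,0.138 dist 324 turn 8
```

```bash
python3 -m pendant '[[0.2,-0.004,-0.047,-0.03,0,0,0.05],[0.2,-0.008,-0.094,-0.06,0,0,0.1],[0.2,-0.011,-0.142,-0.088,0,0,0.14],[0.2,-0.011,-0.142,-0.088,0,0,0.14]]' >/dev/null
python3 -m pendant '[[0.2,-0.01,-0.047,-0.023,0,0,0],[0.2,-0.02,-0.094,-0.046,0,0,0],[0.2,-0.03,-0.142,-0.07,0,0,0],[0.2,-0.03,-0.142,-0.07,0,0,0],[0.2,-0.03,-0.142,-0.07,0,0,0]]' |grep -v rot
cat > crate.py <<'E'
import sys; from h import *
im=env.get_image('wrist'); cv2.imwrite(f"pics/{sys.argv[1]}.png",im['image'])
for k,z in {'crate':0,'bail_near_bar':.092,'bail_far_bar':.092,'bail_near_hinge':.075,'bail_far_hinge':.075}.items():
    for r in env.tip_of('wrist',k): print(k,round(r['conf'],2),np.round(r['centre']).tolist(),np.round(onz(im,*r['centre'],z)*1000,1).tolist())
for r in env.trace('wrist','crate'): print(r['conf'],maskrect(im,r['mask'],.07))
E
python3 crate.py c_crate;python3 plan.py
```

```text
time_s: 5.32
position: [0.4699, -0.0306, 0.2991]
ft_force: [0.4, 0.9, -0.5]
grip_width: 0.0288
gripper_force: 59.9
crate 0.16 [322.0, 168.0] [447.6, -31.4, 0.0]
bail_near_bar 0.88 [318.0, 170.0] [436.1, -35.3, 92.0]
bail_near_bar 0.32 [576.0, 229.0] [480.2, 194.9, 92.0]
bail_far_bar 0.82 [321.0, 429.0] [710.9, -23.9, 92.0]
bail_far_hinge 0.31 [320.0, 321.0] [590.3, -29.4, 75.0]
0.62 [515.  -29.  177.3 171.1 -86.7]
now [470.3 -31.  300.2] a 181.96 tilt [-0.0003  0.0001] t 5.7 w 28.8 F [ 0.4  0.6 -1.6] g 64.9
```

View pics/c_crate.png

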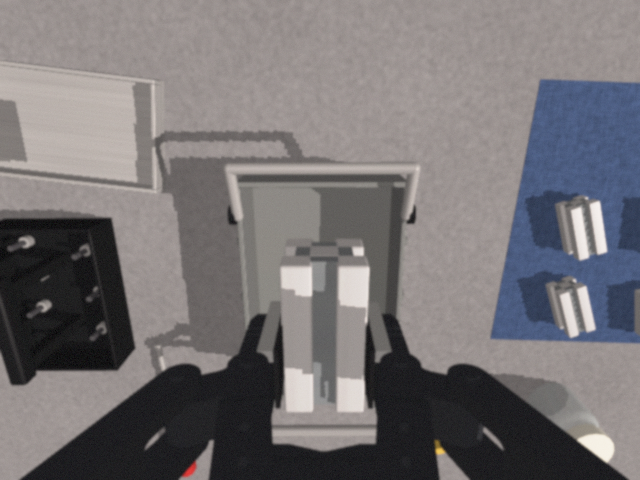

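The piece is still in the jaws. The near bar runs (228,169) to (420,168), with the near hinge knobs at (236,215) and (411,214). The far bar shows at about (322,430).

```bash
cat > t.py <<'E'
from h import *
w=env.get_image('wrist'); 
def P(im,u,v,z): return np.round(onz(im,u,v,z)*1000,1)[:2].tolist()
print('w hinge',P(w,236,215,.075),P(w,411,214,.075),'bar ends',P(w,228,169,.092),P(w,420,168,.092))
t=env.get_image('top'); i=t['image']; 
cv2.imwrite('pics/d_top.png',cv2.resize(i[170:330,290:530],(0,0),fx=3.3,fy=3.3,interpolation=cv2.INTER_CUBIC))
for k in('bail_near_bar','bail_far_bar','crate','tray','tote','tote_handle'):
  for r in env.tip_of('top',k)[:1]: print(k,r['conf'],r['centre'],P(t,*r['centre'],{'b':.092,'c':0,'t':0}[k[0]] if k!='tote_handle' else .1))
E
python3 t.py
```

```text
w hinge [483.8, -110.9] [477.2, 50.6] bar ends [439.2, -112.4] [432.7, 49.9]
bail_far_bar 0.75 [350.0, 189.4] [689.3, -24.9]
tray 0.42 [482.6, 230.3] [603.2, -352.8]
tote 0.9 [473.6, 228.5] [607.6, -331.0]
tote_handle 0.61 [484.7, 229.0] [600.1, -322.7]
```

View pics/d_top.png

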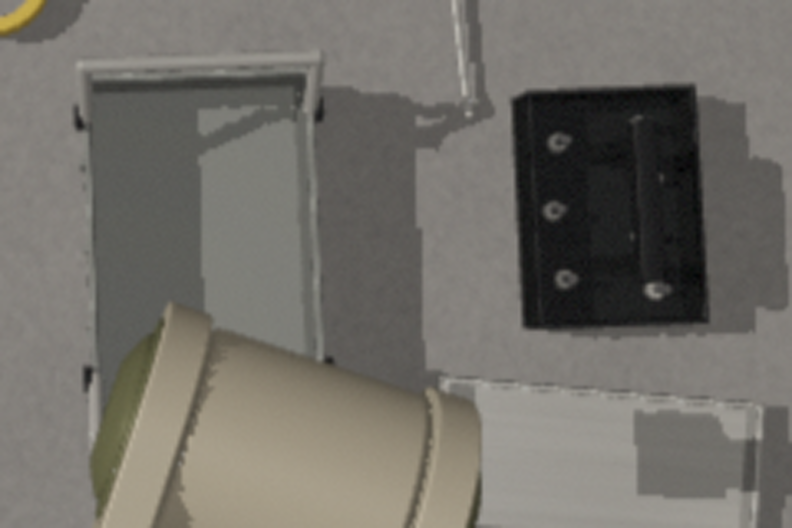

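```bash
cat > t.py <<'E'
from h import *
t=env.get_image('top')
for u,v,z in [(314.2,205.8,.075),(386.7,203.3,.075),(316.7,285.2,.075),(314.2,190.6,.092),(387.6,188.2,.092)]: print(np.round(onz(t,u,v,z)*1000,1))
E
python3 t.py
```

```text
[654.2  55.7  75. ]
[ 660.1 -109.3   75. ]
[474.2  49.7  75. ]
[686.5  55.4  92. ]
[ 692.1 -109.2   92. ]
```

```bash
python3 -m pendant '[[0.2,-0.014,-0.001,0.06,0,0,0],[0.2,-0.028,-0.002,0.12,0,0,0],[0.2,-0.028,-0.002,0.18,0,0,0],[0.2,-0.028,-0.002,0.22,0,0,0],[0.2,-0.028,-0.002,0.22,0,0,0]]' |grep -v rot
python3 -m pendant '[[0.2,0,0,0.025,0,0,0],[0.2,0,0,0.049,0,0,0],[0.2,0,0,0.051,0,0,0],[0.2,0,0,0.051,0,0,0]]' |grep -v rot
python3 -m pendant '[[0.7,0,0,0,0,0,0],[0.7,0,0,0,0,0,0],[0.7,0,0,-0.06,0,0,0],[0.7,0,0,-0.12,0,0,0],[0.9,0,0,-0.16,0,0,0]]' |grep -v rot
python3 plan.py 525,110,225,190 480,230,260,200
```

```text
time_s: 6.75
position: [0.4974, -0.0325, 0.0785]
ft_force: [-1.0, 1.0, 0.3]
grip_width: 0.029
gripper_force: 65.1
time_s: 7.25
position: [0.4994, -0.033, 0.0309]
ft_force: [-0.3, 1.1, -0.8]
grip_width: 0.0288
gripper_force: 65.1
time_s: 7.88
position: [0.4987, -0.0328, 0.1925]
ft_force: [0.7, -0.2, -0.3]
grip_width: 0.0757
gripper_force: 0.0
now [498.7 -32.8 192.5] a 181.91 tilt [ 0.0032 -0.001 ] t 7.9 w 75.7 F [ 0.7 -0.2 -0.3] g 0.0
525,110,225,190 -> -0.0310,0.1418,-0.0325,0,0,-0.141 dist 149 turn -8
480,230,260,200 -> 0.0100,0.2632,-0.0675,0,0,-0.316 dist 272 turn -18
```

```bash
python3 plan.py 498,250,190,202
python3 -m pendant '[[0.9,-0.001,0.057,0,0,0,-0.07],[0.9,-0.003,0.114,0,0,0,-0.14],[0.9,-0.005,0.17,0,0,0,-0.21],[0.9,-0.007,0.227,0,0,0,-0.28],[0.9,-0.009,0.283,0,0,0,-0.35]]' >/dev/null
python3 -m pendant '[[0.9,0,0,0.03,0,0,0],[0.9,0,0,0.06,0,0,0],[0.9,0,0,0.08,0,0,0],[0.9,0,0,0.08,0,0,0]]' |grep -v rot
python3 mat.py
python3 plan.py 498,250,22,202
```

```text
now [498.7 -32.8 192.5] a 181.91 tilt [ 0.0032 -0.001 ] t 7.9 w 75.7 F [ 0.7 -0.2 -0.3] g 0.0
498,250,190,202 -> -0.0087,0.2826,0.0025,0,0,-0.351 dist 283 turn -20
time_s: 9.0
position: [0.4975, 0.2503, 0.1085]
ft_force: [0.1, -0.5, 1.1]
grip_width: 0.0771
gripper_force: 0.0
m 0.95 [484.0, 317.0, 82.0, 105.0] [494.1, 347.3, 63.6, 43.0, 10.7]
m 0.86 [416.0, 426.0, 46.0, 72.0] [582.1, 350.7, 57.1, 28.9, 16.2]
m 0.83 [324.0, 258.0, 57.0, 111.0] [496.1, 249.9, 65.8, 29.8, 22.1]
m 0.72 [285.0, 388.0, 53.0, 105.0] [586.1, 259.4, 76.8, 32.1, 24.4]
m 0.56 [576.0, 177.0, 110.0, 120.0] [405.3, 353.6, 59.9, 45.3, 17.4]
c 0.96 [570.0, 174.0] [402.0, 360.0, 16.0]
c 0.95 [421.0, 440.0] [601.5, 367.1, 16.0]
c 0.94 [475.0, 318.0] [501.2, 354.7, 16.0]
c 0.83 [286.0, 386.0] [594.1, 262.5, 16.0]
c 0.56 [322.0, 256.0] [498.8, 250.0, 16.0]
now [498.6 250.5 110.5] a 201.95 tilt [0.0018 0.0005] t 9.2 w 76.7 F [-0.8 -0.4 -0.8] g 0.0
498,250,22,202 -> 0.0008,-0.0002,0.0885,0,0,-0.001 dist 88 turn -0
```

```bash
python3 -m pendant '[[0.9,0,0,0.045,0,0,0],[0.9,0.0,0,0.088,0,0,0],[0.9,0,0,0.088,0,0,0],[0.2,0,0,0.088,0,0,0],[0.2,0,0,0.088,0,0,0]]' |grep -v rot
python3 -m pendant '[[0.2,0,0,0,0,0,0],[0.2,0,0,0,0,0,0],[0.2,0,0,-0.06,0,0,0],[0.2,0,0,-0.12,0,0,0],[0.2,0,0,-0.13,0,0,0]]'|grep -v rot
python3 -m pendant '[[0.2,0.008,-0.05,-0.03,0,0,0.07],[0.2,0.016,-0.11,-0.04,0,0,0.14],[0.2,0.025,-0.17,-0.04,0,0,0.21],[0.2,0.033,-0.23,-0.04,0,0,0.28],[0.2,0.041,-0.283,-0.04,0,0,0.349]]'|grep -v rot
python3 -m pendant '[[0.2,0,0,0,0,0,0],[0.2,0,0,0,0,0,0]]'|grep -v rot
python3 plan.py 566,-28,29,182
```

```text
time_s: 9.78
position: [0.4991, 0.2507, 0.0233]
ft_force: [0.0, 0.7, -0.8]
grip_width: 0.0415
gripper_force: 0.0
time_s: 10.4
position: [0.4995, 0.2509, 0.1561]
ft_force: [0.1, -0.8, -0.8]
grip_width: 0.0287
gripper_force: 59.5
time_s: 11.02
position: [0.5658, -0.0295, 0.1908]
ft_force: [0.8, 0.7, -0.9]
grip_width: 0.0289
gripper_force: 59.6
time_s: 11.28
position: [0.5654, -0.027, 0.1908]
ft_force: [-0.7, 0.8, -0.1]
grip_width: 0.0289
gripper_force: 59.7
now [565.4 -27.  190.8] a 181.97 tilt [-0.0012  0.0006] t 11.3 w 28.9 F [-0.7  0.8 -0.1] g 59.7
566,-28,29,182 -> -0.0005,-0.0010,0.1618,0,0,-0.001 dist 162 turn -0
```

```bash
python3 -m pendant '[[0.2,0,-0.001,0.05,0,0,0],[0.2,0,-0.001,0.1,0,0,0],[0.2,0,-0.001,0.14,0,0,0],[0.2,0,-0.001,0.16,0,0,0],[0.2,0,-0.001,0.162,0,0,0]]' |grep -v rot
python3 -m pendant '[[0.2,0,0,0,0,0,0],[0.7,0,0,0,0,0,0],[0.7,0,0,0,0,0,0],[0.7,0,0,-0.06,0,0,0],[0.7,0,0,-0.12,0,0,0]]' |grep -v rot
python3 -m pendant '[[0.9,0,0,-0.04,0,0,0],[0.9,0,0,-0.04,0,0,0]]' |grep -v rot
python3 plan.py 593,262,190,205
```

```text
time_s: 11.9
position: [0.5653, -0.0268, 0.0285]
ft_force: [-0.4, -0.6, 0.0]
grip_width: 0.0292
gripper_force: 60.5
time_s: 12.52
position: [0.5656, -0.0284, 0.1509]
ft_force: [0.9, -0.2, -0.7]
grip_width: 0.0596
gripper_force: 0.0
time_s: 12.78
position: [0.567, -0.0286, 0.1928]
ft_force: [0.0, -0.8, -1.0]
grip_width: 0.077
gripper_force: 0.0
now [567.  -28.6 192.8] a 181.97 tilt [ 0.0069 -0.0018] t 12.8 w 77.0 F [ 0.  -0.8 -1. ] g 0.0
593,262,190,205 -> -0.0360,0.2895,0.0028,0,0,-0.402 dist 292 turn -23
```

```bash
python3 -m pendant '[[0.9,-0.007,0.058,0,0,0,-0.08],[0.9,-0.014,0.116,0,0,0,-0.16],[0.9,-0.021,0.174,0,0,0,-0.24],[0.9,-0.029,0.232,0,0,0,-0.32],[0.9,-0.036,0.289,0,0,0,-0.402]]' >/dev/null
python3 -m pendant '[[0.9,0,0,0.03,0,0,0],[0.9,0,0,0.06,0,0,0],[0.9,0,0,0.08,0,0,0],[0.9,0,0,0.08,0,0,0]]' |grep -v rot
python3 mat.py
python3 plan.py 593,262,22,205
```

```text
time_s: 13.9
position: [0.5909, 0.2614, 0.1068]
ft_force: [0.1, 0.1, 0.2]
grip_width: 0.0767
gripper_force: 0.0
m 0.93 [475.0, 323.0, 67.0, 83.0] [581.2, 358.8, 60.6, 29.7, 69.0]
m 0.92 [618.0, 39.0, 36.0, 78.0] [428.2, 343.6, 32.1, 19.2, 20.5]
m 0.8 [322.0, 263.0, 55.0, 114.0] [591.8, 260.6, 66.3, 30.1, 24.6]
m 0.56 [549.0, 185.0, 121.0, 125.0] [501.4, 347.7, 60.0, 44.2, 9.7]
c 0.95 [465.0, 337.0] [602.6, 366.4, 16.0]
c 0.74 [544.0, 185.0] [500.9, 355.3, 16.0]
c 0.59 [323.0, 261.0] [593.7, 262.6, 16.0]
now [592.3 261.7 110. ] a 204.99 tilt [0.001  0.0002] t 14.1 w 76.7 F [ 0.3 -0.8  0.4] g 0.0
593,262,22,205 -> -0.0008,-0.0000,0.0880,0,0,-0.000 dist 88 turn -0
```

```bash
python3 -m pendant '[[0.9,0,0,0.045,0,0,0],[0.9,0.0,0,0.088,0,0,0],[0.9,0,0,0.088,0,0,0],[0.2,0,0,0.088,0,0,0],[0.2,0,0,0.088,0,0,0]]' |grep -v rot
python3 -m pendant '[[0.2,0,0,0,0,0,0],[0.2,0,0,0,0,0,0],[0.2,0,0,-0.06,0,0,0],[0.2,0,0,-0.12,0,0,0],[0.2,0,0,-0.13,0,0,0]]'|grep -v rot
python3 -m pendant '[[0.2,0.016,-0.053,-0.03,0,0,0.08],[0.2,0.032,-0.11,-0.04,0,0,0.16],[0.2,0.049,-0.167,-0.04,0,0,0.24],[0.2,0.066,-0.223,-0.04,0,0,0.32],[0.2,0.083,-0.279,-0.04,0,0,0.401]]'|grep -v rot
python3 -m pendant '[[0.2,0,0,0,0,0,0],[0.2,0,0,0,0,0,0]]'|grep -v rot
python3 crate.py e_crate; python3 plan.py 635,-26,29,182
```

```text
time_s: 14.68
position: [0.5931, 0.262, 0.0236]
ft_force: [1.1, 0.1, 0.7]
grip_width: 0.0417
gripper_force: 0.0
time_s: 15.3
position: [0.5935, 0.2621, 0.1568]
ft_force: [0.5, 0.5, -1.1]
grip_width: 0.0289
gripper_force: 59.8
time_s: 15.92
position: [0.6344, -0.0281, 0.1909]
ft_force: [0.8, 0.7, -1.3]
grip_width: 0.029
gripper_force: 59.7
time_s: 16.18
position: [0.6344, -0.0259, 0.1909]
ft_force: [-0.3, -0.5, -0.7]
grip_width: 0.0288
gripper_force: 59.8
bail_near_hinge 0.36 [115.0, 338.0] [711.7, -170.5, 75.0]
0.87 [611.  -26.5 230.9 202.8   2. ]
now [634.6 -25.5 191.4] a 182.09 tilt [ 0. -0.] t 16.5 w 29.2 F [-0.1  0.1 -1.1] g 59.8
635,-26,29,182 -> -0.0004,-0.0005,0.1624,0,0,0.002 dist 162 turn 0
```

View pics/e_crate.png

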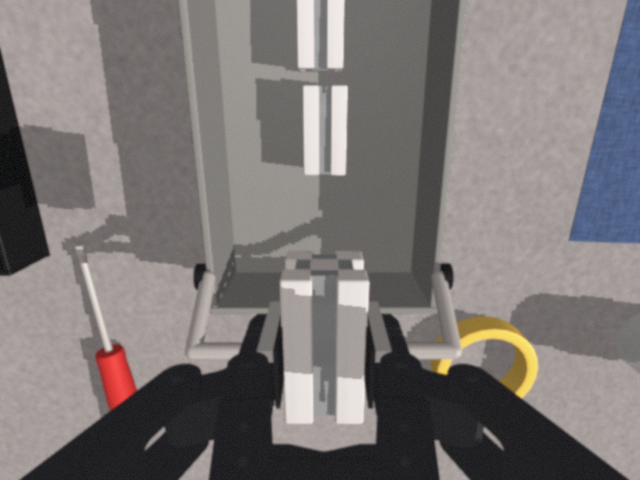

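The two placed pieces lie end to end at (320,35) and (325,130). The far hinge knobs are at (200,275) and (447,274), and the far bar spans (190,351) to (460,351). I'll measure those before lowering the third piece.

```bash
cat > t.py <<'E'
from h import *
t=env.get_image('wrist')
for u,v,z in [(200,275,.075),(447,274,.075),(190,351,.092),(460,351,.092),(190,351,.12),(460,351,.12),(325,130,.035)]: print(np.round(onz(t,u,v,z)*1000,1))
E
python3 t.py
```

```text
[ 661.4 -106.9   75. ]
[654.6  58.7  75. ]
[ 709.4 -111.6   92. ]
[702.9  69.   92. ]
[ 690.  -101.2  120. ]
[684.3  56.9 120. ]
[566.6 -26.4  35. ]
```

```bash
python3 -m pendant '[[0.2,0.003,0,0.05,0,0,0],[0.2,0.003,0,0.1,0,0,0],[0.2,0.003,0,0.14,0,0,0],[0.2,0.003,0,0.16,0,0,0],[0.2,0.003,0,0.162,0,0,0]]' |grep -v rot
python3 -m pendant '[[0.2,0,0,0,0,0,0],[0.7,0,0,0,0,0,0],[0.7,0,0,0,0,0,0],[0.7,0,0,-0.06,0,0,0],[0.7,0,0,-0.12,0,0,0]]' |grep -v rot
python3 -m pendant '[[0.9,0,0,-0.06,0,0,0],[0.9,0,0,-0.06,0,0,0]]' |grep -v rot
python3 plan.py 500,354,210,190
```

```text
time_s: 17.2
position: [0.6315, -0.0261, 0.0284]
ft_force: [0.1, 0.3, -0.0]
grip_width: 0.029
gripper_force: 60.7
time_s: 17.82
position: [0.6314, -0.0263, 0.1508]
ft_force: [1.5, -0.2, -0.1]
grip_width: 0.0594
gripper_force: 0.0
time_s: 18.08
position: [0.6332, -0.0266, 0.215]
ft_force: [1.0, -0.3, -0.1]
grip_width: 0.0769
gripper_force: 0.0
now [633.2 -26.6 215. ] a 182.03 tilt [ 0.0104 -0.0024] t 18.1 w 76.9 F [ 1.  -0.3 -0.1] g 0.0
500,354,210,190 -> 0.1196,0.3851,0.0050,0,0,-0.139 dist 403 turn -8
```

```bash
python3 -m pendant '[[0.9,0.015,0.05,0,0,0,-0.03],[0.9,0.03,0.1,0,0,0,-0.06],[0.9,0.045,0.15,0,0,0,-0.08],[0.9,0.06,0.193,0,0,0,-0.11],[0.9,0.075,0.24,0,0,0,-0.139]]' >/dev/null
python3 plan.py 500,354,110,190
```

```text
now [547.3 212.  208.5] a 190.02 tilt [-0.0013 -0.0003] t 18.7 w 77.1 F [ 0.2 -0.2  0. ] g 0.0
500,354,110,190 -> 0.0219,0.1480,0.0985,0,0,0.000 dist 179 turn 0
```

```bash
python3 -m pendant '[[0.9,0.006,0.045,0.02,0,0,0],[0.9,0.012,0.09,0.045,0,0,0],[0.9,0.018,0.13,0.075,0,0,0],[0.9,0.022,0.148,0.098,0,0,0],[0.9,0.022,0.148,0.098,0,0,0]]' >/dev/null
python3 -m pendant '[[0.9,0,0,0,0,0,0]]' >/dev/null
python3 mat.py
python3 plan.py 500,354,22,190
```

```text
m 0.72 [373.0, 75.0, 74.0, 139.0] [403.3, 360.7, 59.7, 31.6, 17.4]
m 0.69 [317.0, 393.0, 53.0, 103.0] [593.3, 364.8, 78.0, 31.7, 16.2]
m 0.57 [329.0, 252.0, 54.0, 107.0] [496.9, 354.4, 65.0, 29.8, 9.8]
c 0.9 [318.0, 390.0] [601.7, 366.2, 16.0]
c 0.88 [328.0, 250.0] [499.9, 354.7, 16.0]
c 0.62 [373.0, 79.0] [402.2, 361.4, 16.0]
now [501.8 352.1 112.4] a 189.91 tilt [0.0016 0.0006] t 19.6 w 76.8 F [1.3 0.7 0.3] g 0.0
500,354,22,190 -> 0.0014,0.0022,0.0904,0,0,-0.002 dist 90 turn -0
```

```bash
python3 -m pendant '[[0.9,0.001,0.001,0.045,0,0,0],[0.9,0.001,0.001,0.088,0,0,0],[0.9,0.001,0.001,0.088,0,0,0],[0.2,0.001,0.001,0.088,0,0,0],[0.2,0.001,0.001,0.088,0,0,0]]' |grep -v rot
python3 -m pendant '[[0.2,0,0,0,0,0,0],[0.2,0,0,0,0,0,0],[0.2,0,0,-0.06,0,0,0],[0.2,0,0,-0.12,0,0,0],[0.2,0,0,-0.13,0,0,0]]'|grep -v rot
python3 -m pendant '[[0.2,0.014,-0.056,-0.03,0,0,0.183],[0.2,0.028,-0.112,-0.05,0,0,0.366],[0.2,0.042,-0.169,-0.05,0,0,0.55],[0.2,0.056,-0.226,-0.05,0,0,0.733],[0.2,0.07,-0.282,-0.05,0,0,0.916]]'|grep -v rot
python3 -m pendant '[[0.2,-0.033,-0.046,0,0,0,0.183],[0.2,-0.066,-0.092,0,0,0,0.366],[0.2,-0.099,-0.138,0,0,0,0.55],[0.2,-0.131,-0.184,0,0,0,0.733],[0.2,-0.163,-0.23,0,0,0,0.916]]'
python3 -m pendant '[[0.2,-0.04,-0.015,0,0,0,0],[0.2,-0.078,-0.029,0,0,0,0],[0.2,-0.078,-0.029,0,0,0,0],[0.2,-0.078,-0.029,0,0,0,0]]'|grep -v rot
cat > tray.py <<'E'
import sys; from h import *
im=env.get_image('wrist'); cv2.imwrite(f"pics/{sys.argv[1]}.png",im['image'])
for r in env.trace('wrist','tray'): print(r['conf'],maskrect(im,r['mask'],.025))
for r in env.tip_of('wrist','tray'): print(r['conf'],r['centre'],np.round(onz(im,*r['centre'],.0)*1000,1))
E
python3 tray.py f_tray; python3 plan.py
```

```text
time_s: 20.23
position: [0.5008, 0.3539, 0.0254]
ft_force: [0.1, -0.4, 0.3]
grip_width: 0.042
gripper_force: 0.0
time_s: 20.85
position: [0.5011, 0.3543, 0.1585]
ft_force: [-0.4, 0.2, -0.8]
grip_width: 0.0286
gripper_force: 59.5
time_s: 21.48
position: [0.4791, 0.062, 0.2031]
ft_force: [1.3, -0.5, -0.9]
grip_width: 0.0288
gripper_force: 59.6
time_s: 22.1
position: [0.4438, -0.2176, 0.2031]
tool_rot: [[0.093, 0.996, -0.0], [0.996, -0.093, 0.0], [0.0, -0.0, -1.0]]
ft_force: [0.4, -0.4, 0.2]
grip_width: 0.0291
gripper_force: 59.6
time_s: 22.6
position: [0.4088, -0.2905, 0.203]
ft_force: [0.2, 1.7, -0.6]
grip_width: 0.0287
gripper_force: 59.6
0.87 [ 413.3 -286.8  177.6  109.6   85.2]
0.96 [325.4, 234.6] [ 409.2 -311.5    0. ]
now [ 409.2 -290.2  203.3] a 85.1 tilt [-0.0001  0.0002] t 22.8 w 28.6 F [-0.3  0.1 -0.8] g 59.6
```

View pics/f_tray.png

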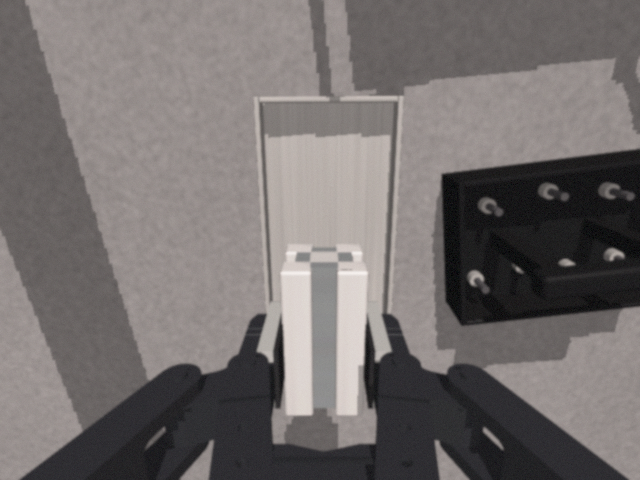

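```bash
python3 -m pendant '[[0.2,-0.047,0.002,0.03,0,0,0],[0.2,-0.094,0.003,0.06,0,0,0],[0.2,-0.094,0.003,0.11,0,0,0],[0.2,-0.094,0.003,0.15,0,0,0],[0.2,-0.094,0.003,0.15,0,0,0]]' |grep -v rot
python3 -m pendant '[[0.2,0,0,0.02,0,0,0],[0.2,0,0,0.025,0,0,0],[0.2,0,0,0.025,0,0,0],[0.7,0,0,0.025,0,0,0],[0.7,0,0,0.025,0,0,0]]' |grep -v rot
python3 -m pendant '[[0.7,0,0,-0.06,0,0,0],[0.7,0,0,-0.12,0,0,0],[0.9,0,0,-0.17,0,0,0],[0.9,0,0,-0.17,0,0,0]]' |grep -v rot
python3 plan.py 450,-120,200,137.5 500,100,200,190
```

```text
time_s: 23.38
position: [0.4033, -0.3834, 0.0513]
ft_force: [-0.4, 0.5, 0.1]
grip_width: 0.0288
gripper_force: 59.6
time_s: 24.0
position: [0.4039, -0.3853, 0.029]
ft_force: [0.7, -0.1, -0.1]
grip_width: 0.0593
gripper_force: 0.0
time_s: 24.5
position: [0.4045, -0.3861, 0.2025]
ft_force: [0.3, -0.7, -0.2]
grip_width: 0.0771
gripper_force: 0.0
now [ 404.5 -386.1  202.5] a 85.02 tilt [ 0.0048 -0.007 ] t 24.5 w 77.1 F [ 0.3 -0.7 -0.2] g 0.0
450,-120,200,137.5 -> 0.2691,0.0223,0.0025,0,0,-0.916 dist 270 turn -52
500,100,200,190 -> 0.4926,0.0530,0.0025,0,0,-1.832 dist 495 turn -105
```

```bash
python3 -m pendant '[[0.9,0.054,0.004,0,0,0,-0.183],[0.9,0.108,0.008,0,0,0,-0.366],[0.9,0.162,0.013,0,0,0,-0.55],[0.9,0.216,0.018,0,0,0,-0.733],[0.9,0.269,0.022,0,0,0,-0.916]]' |grep pos
python3 -m pendant '[[0.9,0.023,0.046,0,0,0,-0.183],[0.9,0.046,0.092,0,0,0,-0.366],[0.9,0.07,0.138,0,0,0,-0.55],[0.9,0.094,0.185,0,0,0,-0.733],[0.9,0.117,0.232,0,0,0,-0.916]]' |grep pos
python3 -m pendant '[[0.9,-0.024,0.044,0.01,0,0,-0.021],[0.9,-0.048,0.087,0.02,0,0,-0.042],[0.9,-0.073,0.131,0.03,0,0,-0.063],[0.9,-0.097,0.175,0.04,0,0,-0.084],[0.9,-0.121,0.218,0.04,0,0,-0.105]]' |grep pos
python3 -m pendant '[[0.9,0,0,0.03,0,0,0],[0.9,0,0,0.05,0,0,0],[0.9,0,0,0.05,0,0,0]]' |grep pos
python3 mat.py
python3 plan.py 601.5,366.5,22,196
```

```text
position: [0.4487, -0.1171, 0.1976]
position: [0.5193, 0.1329, 0.1975]
position: [0.6005, 0.3681, 0.156]
position: [0.5998, 0.3664, 0.1056]
m 0.95 [323.0, 260.0, 54.0, 115.0] [599.2, 366.0, 66.0, 30.3, 15.6]
now [601.2 366.8 109.2] a 195.99 tilt [0.0012 0.0005] t 26.9 w 76.9 F [-0.2  0.3  0.4] g 0.0
601.5,366.5,22,196 -> -0.0002,-0.0004,0.0872,0,0,-0.000 dist 87 turn -0
```

```bash
python3 -m pendant '[[0.9,0,0,0.045,0,0,0],[0.9,0,0,0.087,0,0,0],[0.9,0,0,0.087,0,0,0],[0.2,0,0,0.087,0,0,0],[0.2,0,0,0.087,0,0,0]]' |grep -v rot
python3 -m pendant '[[0.2,0,0,0,0,0,0],[0.2,0,0,0,0,0,0],[0.2,0,0,-0.06,0,0,0],[0.2,0,0,-0.12,0,0,0],[0.2,0,0,-0.13,0,0,0]]'|grep -v rot
python3 -m pendant '[[0.2,0.033,-0.047,-0.03,0,0,0.187],[0.2,0.066,-0.094,-0.05,0,0,0.374],[0.2,0.099,-0.141,-0.05,0,0,0.56],[0.2,0.132,-0.187,-0.05,0,0,0.747],[0.2,0.166,-0.233,-0.05,0,0,0.934]]'|grep pos
python3 -m pendant '[[0.2,-0.024,-0.05,0,0,0,0.187],[0.2,-0.048,-0.1,0,0,0,0.374],[0.2,-0.072,-0.149,0,0,0,0.56],[0.2,-0.096,-0.199,0,0,0,0.747],[0.2,-0.12,-0.248,0,0,0,0.934]]' |grep pos
python3 -m pendant '[[0.2,-0.046,-0.012,0,0,0,0.03],[0.2,-0.092,-0.025,0,0,0,0.06],[0.2,-0.139,-0.038,0,0,0,0.07],[0.2,-0.139,-0.038,0,0,0,0.07],[0.2,-0.139,-0.038,0,0,0,0.07]]'|grep -v rot
python3 plan.py 410,-312,28,85
```

```text
time_s: 27.52
position: [0.6019, 0.3672, 0.0239]
ft_force: [0.4, 0.4, 0.2]
grip_width: 0.0416
gripper_force: 0.0
time_s: 28.15
position: [0.6022, 0.3674, 0.1573]
ft_force: [-0.3, -0.7, -1.1]
grip_width: 0.029
gripper_force: 59.9
position: [0.5043, 0.0955, 0.201]
position: [0.4487, -0.1743, 0.2011]
time_s: 30.02
position: [0.4089, -0.3105, 0.2009]
ft_force: [-0.8, 0.3, -0.1]
grip_width: 0.0288
gripper_force: 59.8
now [ 408.9 -310.5  200.9] a 84.94 tilt [-0.0006  0.001 ] t 30.0 w 28.8 F [-0.8  0.3 -0.1] g 59.8
410,-312,28,85 -> -0.0014,0.0012,0.1729,0,0,-0.001 dist 173 turn -0
```

```bash
python3 -m pendant '[[0.2,-0.001,0.001,0.05,0,0,0],[0.2,-0.001,0.001,0.1,0,0,0],[0.2,-0.001,0.001,0.15,0,0,0],[0.2,-0.001,0.001,0.172,0,0,0],[0.2,-0.001,0.001,0.172,0,0,0]]' |grep -v rot
python3 -m pendant '[[0.2,0,0,0,0,0,0],[0.7,0,0,0,0,0,0],[0.7,0,0,0,0,0,0],[0.7,0,0,-0.06,0,0,0],[0.7,0,0,-0.12,0,0,0]]' |grep -v rot
python3 -m pendant '[[0.9,0,0,-0.05,0,0,0],[0.9,0,0,-0.05,0,0,0]]' |grep pos
python3 tray.py g_tray
python3 plan.py 420,-50,200,138
```

```text
time_s: 30.65
position: [0.4102, -0.3104, 0.0284]
ft_force: [1.0, -0.2, -1.0]
grip_width: 0.0288
gripper_force: 62.5
time_s: 31.28
position: [0.4098, -0.3119, 0.1508]
ft_force: [0.9, -0.4, 0.5]
grip_width: 0.0598
gripper_force: 0.0
position: [0.4109, -0.313, 0.2031]
0.84 [ 411.  -312.7  230.4  110.8   85.4]
now [ 409.6 -311.7  198.3] a 84.96 tilt [-0.0012  0.0015] t 31.7 w 76.7 F [-0.1 -0.2 -0.9] g 0.0
420,-50,200,138 -> 0.2616,-0.0127,-0.0017,0,0,-0.926 dist 262 turn -53
```

```bash
python3 -m pendant '[[0.9,0.052,-0.002,0,0,0,-0.185],[0.9,0.104,-0.005,0,0,0,-0.37],[0.9,0.156,-0.008,0,0,0,-0.555],[0.9,0.208,-0.01,0,0,0,-0.74],[0.9,0.262,-0.013,0,0,0,-0.926]]' |grep pos
python3 -m pendant '[[0.9,0.034,0.038,0,0,0,-0.185],[0.9,0.068,0.076,0,0,0,-0.37],[0.9,0.102,0.114,0,0,0,-0.555],[0.9,0.136,0.152,0,0,0,-0.74],[0.9,0.171,0.19,0,0,0,-0.926]]' |grep pos
python3 -m pendant '[[0.9,-0.004,0.05,0.01,0,0,-0.04],[0.9,-0.008,0.1,0.03,0,0,-0.08],[0.9,-0.012,0.156,0.05,0,0,-0.113],[0.9,-0.012,0.156,0.09,0,0,-0.113],[0.9,-0.012,0.156,0.09,0,0,-0.113]]' |grep pos
python3 mat.py
python3 plan.py 402,361,22,197.5
```

```text
position: [0.4195, -0.0483, 0.198]
position: [0.4194, 0.2072, 0.1978]
position: [0.4, 0.3603, 0.1059]
m 0.77 [324.0, 263.0, 59.0, 118.0] [399.9, 360.4, 67.7, 31.1, 17.1]
c 0.59 [323.0, 262.0] [403.2, 361.1, 16.0]
now [402.5 360.7 110.2] a 197.49 tilt [0.0007 0.0004] t 33.7 w 77.0 F [ 0.2  0.4 -0.2] g 0.0
402,361,22,197.5 -> 0.0004,0.0004,0.0882,0,0,-0.000 dist 88 turn -0
```

```bash
python3 -m pendant '[[0.9,0,0,0.045,0,0,0],[0.9,0,0,0.088,0,0,0],[0.9,0,0,0.088,0,0,0],[0.2,0,0,0.088,0,0,0],[0.2,0,0,0.088,0,0,0]]' |grep -v rot
python3 -m pendant '[[0.2,0,0,0,0,0,0],[0.2,0,0,0,0,0,0],[0.2,0,0,-0.06,0,0,0],[0.2,0,0,-0.12,0,0,0],[0.2,0,0,-0.13,0,0,0]]'|grep -v rot
python3 -m pendant '[[0.2,0.013,-0.055,-0.03,0,0,0.185],[0.2,0.026,-0.11,-0.05,0,0,0.37],[0.2,0.04,-0.166,-0.05,0,0,0.555],[0.2,0.053,-0.222,-0.05,0,0,0.74],[0.2,0.067,-0.278,-0.05,0,0,0.926]]'|grep pos
python3 -m pendant '[[0.2,-0.033,-0.046,0,0,0,0.185],[0.2,-0.066,-0.093,0,0,0,0.37],[0.2,-0.099,-0.139,0,0,0,0.555],[0.2,-0.132,-0.186,0,0,0,0.74],[0.2,-0.166,-0.232,0,0,0,0.926]]' |grep pos
python3 -m pendant '[[0.2,-0.016,-0.004,0,0,0,0.06],[0.2,-0.031,-0.007,0,0,0,0.113],[0.2,-0.031,-0.007,0,0,0,0.113],[0.2,-0.031,-0.007,0,0,0,0.113]]'|grep -v rot
python3 plan.py 416,-240,28,85
```

```text
time_s: 34.33
position: [0.4029, 0.3614, 0.0233]
ft_force: [-0.3, 0.3, 0.6]
grip_width: 0.0414
gripper_force: 0.0
time_s: 34.95
position: [0.4031, 0.3618, 0.1559]
ft_force: [-0.7, 0.3, -0.9]
grip_width: 0.0289
gripper_force: 59.6
position: [0.4214, 0.0741, 0.2011]
position: [0.4216, -0.2112, 0.201]
time_s: 36.7
position: [0.4161, -0.2396, 0.2014]
ft_force: [-0.1, 0.7, -0.5]
grip_width: 0.0287
gripper_force: 59.6
now [ 416.1 -239.6  201.4] a 85.08 tilt [-0.0001  0.0003] t 36.7 w 28.7 F [-0.1  0.7 -0.5] g 59.6
416,-240,28,85 -> -0.0004,-0.0000,0.1734,0,0,0.001 dist 173 turn 0
```

```bash
python3 -m pendant '[[0.2,0,0,0.05,0,0,0],[0.2,0,0,0.1,0,0,0],[0.2,0,0,0.15,0,0,0],[0.2,0,0,0.172,0,0,0],[0.2,0,0,0.172,0,0,0]]' |grep -v rot
python3 -m pendant '[[0.2,0,0,0,0,0,0],[0.7,0,0,0,0,0,0],[0.7,0,0,0,0,0,0],[0.7,0,0,-0.06,0,0,0],[0.7,0,0,-0.12,0,0,0]]' |grep -v rot
python3 -m pendant '[[0.7,0,0,-0.06,0,0,0],[0.7,0,0,-0.08,0,0,0],[0.7,0,0,-0.08,0,0,0]]' |grep pos
python3 - <<'E'
from h import *
a=env.get_image('top'); b=env.get_image('side')
o=np.hstack([cv2.resize(a['image'][90:370,130:530],(400,280)),cv2.resize(b['image'],(400,300))[:280]])
cv2.imwrite('pics/h.png',np.vstack([o]))
cv2.imwrite('pics/h.png',cv2.resize(a['image'][90:370,140:540],(800,560),interpolation=cv2.INTER_CUBIC))
for r in env.trace('top','piece1'): print(round(r['conf'],2),np.round(r['bbox']).tolist(),maskrect(a,r['mask'],.03))
E
```

```text
time_s: 37.33
position: [0.416, -0.2394, 0.0284]
ft_force: [0.7, 0.1, -0.4]
grip_width: 0.0291
gripper_force: 61.7
time_s: 37.95
position: [0.4157, -0.2405, 0.1509]
ft_force: [0.9, -0.4, 0.1]
grip_width: 0.06
gripper_force: 0.0
position: [0.4162, -0.2408, 0.2306]
0.79 [438.0, 310.0, 31.0, 16.0] [ 417.6 -236.9   65.4   36.    84.9]
0.75 [462.0, 310.0, 10.0, 15.0] [ 412.6 -291.    30.3   28.2   -0.7]
0.72 [347.0, 217.0, 11.0, 24.0] [ 6.34e+02 -2.59e+01  5.95e+01  3.33e+01  1.00e-01]
0.62 [353.0, 274.0, 15.0, 26.0] [495.5 -32.9  62.3  35.6   3.1]
0.6 [350.0, 244.0, 16.0, 23.0] [ 5.663e+02 -2.810e+01  5.680e+01  3.310e+01  1.000e-01]
```

View pics/h.png

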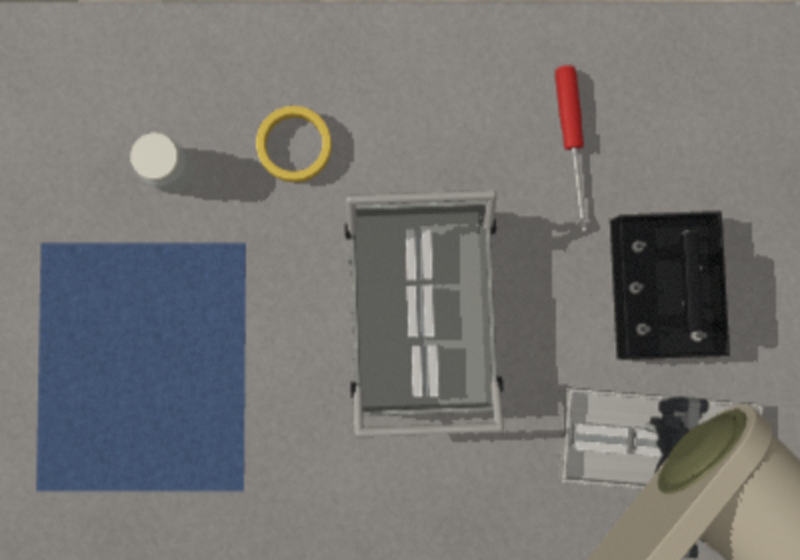

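The mat is empty. Three pieces lie end to end in the crate at crop (420,250–395) and the tray pieces are at (600–640,440). Both bails are still out and the bystanders haven't moved. Next is the near bail.

```bash
python3 plan.py 436,-31,200,92
python3 -m pendant '[[0.5,0.053,0,0,0,0,-0.03],[0.5,0.105,0.002,0,0,0,-0.06],[0.5,0.158,0.002,0.01,0,0,-0.09],[0.5,0.211,0.001,0.03,0,0,-0.122],[0.5,0.211,0.001,0.03,0,0,-0.122]]' 30 |grep pos
python3 -m pendant '[[0.5,0,0,0,0,0,0],[0.5,0,0,0,0,0,0]]' |grep pos
cat > bar.py <<'E'
import sys; from h import *
k=sys.argv[1]; R=[]
for n in('top','wrist','side'):
    im=env.get_image(n)
    if n=='wrist': cv2.imwrite(f"pics/{sys.argv[2]}.png",im['image'])
    for r in env.tip_of(n,k)[:2]:
        o,d=ray(im,*r['centre']); print(n,round(r['conf'],2),np.round(r['centre']).tolist(),[np.round(onz(im,*r['centre'],z)*1000).tolist()[:2] for z in(.085,.095,.11,.12)])
E
python3 bar.py bail_near_bar i_near; python3 plan.py
```

```text
now [ 415.6 -240.3  228. ] a 84.96 tilt [-0.0019  0.0018] t 38.5 w 59.8 F [ 0.5 -0.6 -0.2] g 0.0
436,-31,200,92 -> 0.2103,0.0020,0.0280,0,0,-0.123 dist 212 turn -7
position: [0.4342, -0.0274, 0.1971]
position: [0.4357, -0.0316, 0.1992]
wrist 0.62 [323.0, 254.0] [[436.0, -38.0], [436.0, -34.0], [436.0, -28.0], [436.0, -25.0]]
side 0.62 [270.0, 292.0] [[440.0, -23.0], [435.0, -32.0], [427.0, -45.0], [422.0, -53.0]]
now [435.6 -31.  199.4] a 91.9 tilt [ 0.0002 -0.0001] t 39.6 w 42.6 F [-0.2 -0.4 -0.6] g 0.0
```

View pics/i_near.png

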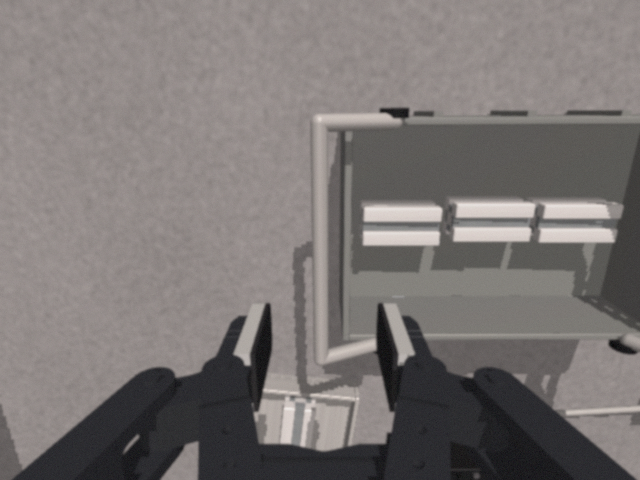

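The bar at column 320 sits centred between the fingers, and the arms run down to the hinge knobs. I'll pinch it and lead it over.

```bash
python3 -m pendant '[[0.5,0,0,0.05,0,0,0],[0.5,0,0,0.08,0,0,0],[0.5,0,0,0.1,0,0,0],[0.5,0,0,0.1,0,0,0]]' 30 |grep -v rot
python3 -m pendant '[[0,0,0,0,0,0,0],[0,0,0,0,0,0,0],[0,0,0,0,0,0,0],[0,0,0,0,0,0,0]]' 30 |grep -v rot
```

```text
time_s: 40.15
position: [0.435, -0.0305, 0.0986]
ft_force: [0.4, -0.1, 0.4]
grip_width: 0.0424
gripper_force: 0.0
time_s: 40.65
position: [0.4332, -0.0307, 0.0996]
ft_force: [-12.3, -4.6, 5.4]
grip_width: 0.0084
gripper_force: 30.3
```

```bash
python3 -m pendant '[[0,0,0.001,-0.008,0,0,0],[0,0,0.009,-0.018,0,0,0],[0,0,0.019,-0.026,0,0,0],[0,0,0.035,-0.032,0,0,0],[0,0,0.053,-0.032,0,0,0]]'|grep -v rot
python3 -m pendant '[[0,0,0.012,0.004,0,0,0],[0,0,0.023,0.011,0,0,0],[0,0,0.032,0.02,0,0,0],[0,0,0.038,0.032,0,0,0],[0,0,0.04,0.04,0,0,0]]'|grep -v rot
python3 -m pendant '[[0,0,0.001,0.005,0,0,0],[0,0,0.001,0.009,0,0,0],[0,0,0.001,0.011,0,0,0],[0,0,0.001,0.011,0,0,0]]'|grep -v rot
```

```text
time_s: 41.28
position: [0.4885, -0.0286, 0.1326]
ft_force: [-5.6, -1.1, 0.4]
grip_width: 0.0086
gripper_force: 29.6
time_s: 41.9
position: [0.5284, -0.0273, 0.0903]
ft_force: [-5.0, 0.1, 5.0]
grip_width: 0.0086
gripper_force: 30.6
time_s: 42.4
position: [0.5291, -0.0273, 0.0826]
ft_force: [-13.0, 1.7, 27.6]
grip_width: 0.0081
gripper_force: 32.9
```

```bash
python3 -m pendant '[[0.2,0,0,-0.003,0,0,0],[0.5,0,0,-0.003,0,0,0],[0.5,0,0,-0.06,0,0,0],[0.5,0,0,-0.115,0,0,0],[0.5,0,0,-0.115,0,0,0]]'|grep -v rot
python3 -m pendant '[[0.5,0,0.05,0,0,0,0],[0.5,0,0.1,0,0,0,0],[0.5,0,0.158,0,0,0,0],[0.5,0,0.158,0,0,0,0],[0.5,0,0.158,0,0,0,0]]'|grep -v rot
python3 bar.py bail_far_bar j_far; python3 plan.py
```

```text
time_s: 43.02
position: [0.5313, -0.0278, 0.1989]
ft_force: [-0.7, 0.2, -0.5]
grip_width: 0.0425
gripper_force: 0.0
time_s: 43.65
position: [0.6868, -0.0219, 0.1936]
ft_force: [-1.0, 0.6, -0.3]
grip_width: 0.0424
gripper_force: 0.0
top 0.47 [351.0, 189.0] [[692.0, -27.0], [690.0, -26.0], [688.0, -25.0], [686.0, -25.0]]
wrist 0.76 [326.0, 269.0] [[689.0, -37.0], [689.0, -33.0], [689.0, -27.0], [689.0, -23.0]]
side 0.61 [380.0, 226.0] [[712.0, -4.0], [702.0, -13.0], [687.0, -26.0], [678.0, -35.0]]
now [686.9 -22.1 195.9] a 91.94 tilt [ 0.0006 -0.0001] t 44.0 w 42.8 F [0.6 0.1 0.1] g 0.0
```

View pics/j_far.png

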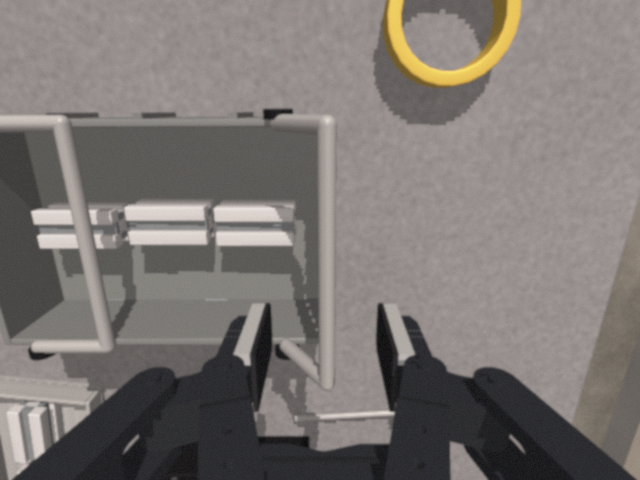

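The near bail now lies across the mouth. The far bar at column 327 is between the fingers, and three views put it at about x=689, z=112.

```bash
python3 -m pendant '[[0.5,0,0.001,0.04,0,0,0],[0.5,0,0.001,0.065,0,0,0],[0.5,0,0.001,0.077,0,0,0],[0.5,0,0.001,0.077,0,0,0]]' 30 |grep -v rot
python3 -m pendant '[[0,0,0,0,0,0,0],[0,0,0,0,0,0,0],[0,0,0,0,0,0,0],[0,0,0,0,0,0,0]]' 30 |grep -v rot; python3 plan.py
```

```text
time_s: 44.45
position: [0.6882, -0.022, 0.1183]
ft_force: [-0.9, -0.4, -0.3]
grip_width: 0.0428
gripper_force: 0.0
time_s: 44.95
position: [0.689, -0.022, 0.1193]
ft_force: [2.7, 0.8, 4.7]
grip_width: 0.0087
gripper_force: 29.5
now [689.  -22.  119.3] a 91.95 tilt [ 0.0023 -0.0003] t 45.0 w 8.7 F [2.7 0.8 4.7] g 29.5
```

```bash
python3 -m pendant '[[0,0,-0.006,-0.004,0,0,0],[0,0,-0.018,-0.008,0,0,0],[0,0,-0.033,-0.01,0,0,0],[0,0,-0.05,-0.006,0,0,0],[0,0,-0.065,0.004,0,0,0]]'|grep -v rot
python3 -m pendant '[[0,0,-0.007,0.009,0,0,0],[0,0,-0.012,0.018,0,0,0],[0,0,-0.014,0.027,0,0,0],[0,0,-0.015,0.035,0,0,0],[0,0,-0.015,0.037,0,0,0]]'|grep -v rot
python3 -m pendant '[[0,0,0,0.001,0,0,0],[0,0,0,0.001,0,0,0]]'|grep -v rot
```

```text
time_s: 45.58
position: [0.6241, -0.0244, 0.1158]
ft_force: [6.8, -1.0, 0.7]
grip_width: 0.0087
gripper_force: 30.3
time_s: 46.2
position: [0.6089, -0.0249, 0.0774]
ft_force: [1.7, -1.8, 9.5]
grip_width: 0.0084
gripper_force: 32.8
time_s: 46.45
position: [0.6089, -0.0249, 0.0772]
ft_force: [-0.2, -0.3, 13.2]
grip_width: 0.0085
gripper_force: 33.2
```

```bash
python3 -m pendant '[[0.2,0,0,-0.001,0,0,0],[0.5,0,0,-0.001,0,0,0],[0.5,0,0,-0.06,0,0,0],[0.5,0,0,-0.12,0,0,0],[0.5,0,0,-0.125,0,0,0]]'|grep -v rot
python3 -m pendant '[[0.5,-0.03,-0.005,-0.005,0,0,-0.185],[0.5,-0.06,-0.01,-0.01,0,0,-0.37],[0.5,-0.09,-0.015,-0.015,0,0,-0.555],[0.5,-0.12,-0.02,-0.02,0,0,-0.74],[0.5,-0.149,-0.025,-0.025,0,0,-0.925]]'|grep pos
python3 -m pendant '[[0.5,-0.015,-0.034,-0.006,0,0,-0.164],[0.5,-0.03,-0.068,-0.012,0,0,-0.328],[0.5,-0.045,-0.103,-0.018,0,0,-0.492],[0.5,-0.06,-0.137,-0.025,0,0,-0.656],[0.5,-0.06,-0.137,-0.025,0,0,-0.656]]'|grep pos
python3 -m pendant '[[0.5,0,0,0,0,0,0]]' >/dev/null
python3 - <<'E'
from h import *
w=env.get_image('wrist'); cv2.imwrite('pics/k_tote.png',w['image'])
for k,z in (('tote_handle',.1),('tote',0)):
    for r in env.tip_of('wrist',k)[:2]: print(k,round(r['conf'],2),np.round(r['centre']).tolist(),np.round(onz(w,*r['centre'],z)*1000,1))
for k,z in (('tote',.045),):
    for r in env.trace('wrist',k)[:1]: print(k,round(r['conf'],2),maskrect(w,r['mask'],z))
t=env.get_image('top'); cv2.imwrite('pics/k_top.png',cv2.resize(t['image'][180:320,290:530],(0,0),fx=3.3,fy=3.3,interpolation=cv2.INTER_CUBIC))
for r in env.tip_of('top','tote_handle')[:2]: print(round(r['conf'],2),np.round(r['centre'],1).tolist(),np.round(onz(t,*r['centre'],.1)*1000,1))
for k in ('bail_near_bar','bail_far_bar'):
    for r in env.tip_of('top',k)[:1]: print(k,round(r['conf'],2),np.round(r['centre'],1).tolist(),np.round(onz(t,*r['centre'],.075)*1000,1))
E
python3 plan.py
```

```text
time_s: 47.08
position: [0.6094, -0.0247, 0.2051]
ft_force: [-0.5, 0.1, -1.1]
grip_width: 0.0426
gripper_force: 0.0
position: [0.5877, -0.1751, 0.2245]
position: [0.558, -0.3231, 0.2494]
tote_handle 0.85 [317.0, 274.0] [ 596.4 -322.5  100. ]
tote_handle 0.28 [253.0, 14.0] [ 422.6 -368.9  100. ]
tote 0.92 [ 599.2 -322.9  182.4  119.9    2.1]
bail_near_bar 0.86 [352.8, 258.5] [534.5 -31.9  75. ]
bail_far_bar 0.97 [351.9, 229.2] [600.9 -30.   75. ]
now [ 559.1 -320.7  251.3] a 182.55 tilt [-0.  0.] t 48.9 w 42.3 F [ 0.5  0.3 -0.5] g 0.0
```

View pics/k_tote.png

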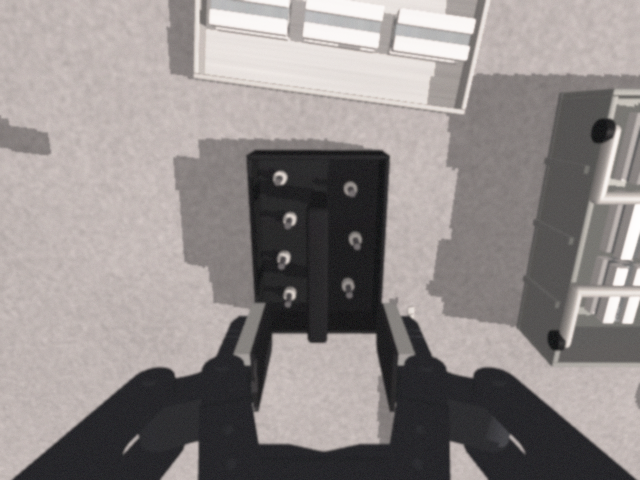

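View pics/k_top.png

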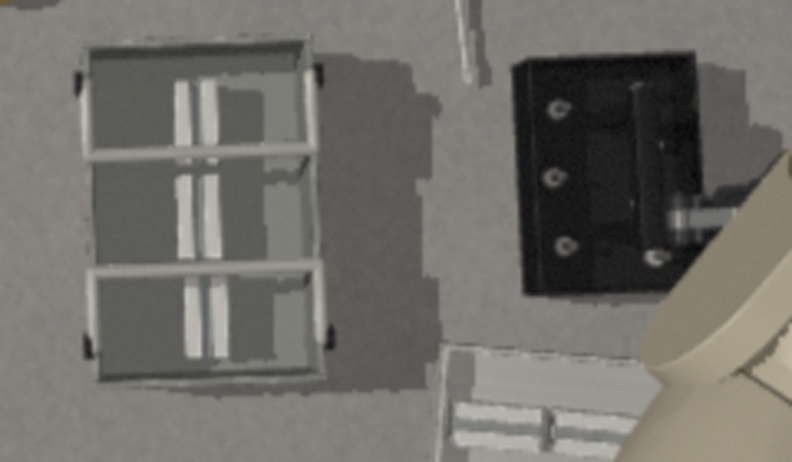

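The tray holds three pieces. Both bails lie across the crate mouth, at crop rows 152 and 268 in the top view, over three pieces. The tote's handle runs along column 317, and the tote's rim corners are about (248,153), (388,153), (381,331) and (258,331).

Run:
```python
from h import *
w=env.get_image('wrist'); t=env.get_image('top')
f=lambda im,u,v,z: np.round(onz(im,u,v,z)*1000,1)[:2]
print('rim',[f(w,u,v,.045).tolist() for u,v in((248,153),(388,153),(381,331),(258,331))])
print('handle',f(w,317,193,.109),f(w,317.5,341,.109))
c=lambda x,y:(290+x/3.3,180+y/3.3)
print('bars',f(t,*c(206,268),.078),f(t,*c(202,152.5),.078))
q=[f(t,*c(*p),.07) for p in((84,48),(312,38),(98,380),(325,376))]; print('rim',q,np.mean(q,0))
q=[f(t,*c(*p),.075) for p in((79,83),(319,75),(88,346),(330,337))]; print('knobs',q,np.mean(q,0))
```

```text
rim [[514.6, -384.9], [509.4, -268.7], [678.2, -259.0], [683.5, -378.0]]
handle [ 532.6 -325.8] [ 650.8 -320.7]
bars [528.4 -30.8] [607.5 -28.3]
rim [array([680.7,  53. ]), array([ 687.8, -105.2]), array([451.5,  43. ]), array([ 454.3, -112.9])] [568.575 -30.525]
knobs [array([655.7,  56.3]), array([ 661.4, -109.3]), array([475. ,  49.8]), array([ 481.3, -115.8])] [568.35 -29.75]
```

```bash
python3 plan.py 596.5,-322.7,150,182.7 596.5,-322.7,101,182.7
```

```text
now [ 559.  -320.9  251.4] a 182.54 tilt [ 0. -0.] t 49.0 w 42.3 F [0.  0.5 0.5] g 0.0
596.5,-322.7,150,182.7 -> -0.0374,-0.0035,0.1014,0,0,-0.003 dist 108 turn -0
596.5,-322.7,101,182.7 -> -0.0374,-0.0035,0.1504,0,0,-0.003 dist 155 turn -0
```

```bash
python3 -m pendant '[[0.5,-0.02,-0.002,0.04,0,0,-0.003],[0.5,-0.037,-0.003,0.08,0,0,-0.003],[0.5,-0.037,-0.003,0.11,0,0,-0.003],[0.5,-0.037,-0.003,0.14,0,0,-0.003],[0.5,-0.037,-0.003,0.15,0,0,-0.003]]' 80 |grep -v rot
python3 -m pendant '[[0.5,0,0,0,0,0,0],[0,0,0,0,0,0,0],[0,0,0,0,0,0,0],[0,0,0,0,0,0,0]]' 80 |grep -v rot
python3 -m pendant '[[0,0,0,-0.02,0,0,0],[0,0,0,-0.05,0,0,0],[0,0,0,-0.09,0,0,0],[0,0,0,-0.1,0,0,0],[0,0,0,-0.1,0,0,0]]' 80 |grep -v rot
python3 plan.py 569,-29,200,182.1
```

```text
time_s: 49.58
position: [0.5955, -0.322, 0.0995]
ft_force: [0.1, -0.4, 0.1]
grip_width: 0.0428
gripper_force: 0.0
time_s: 50.08
position: [0.5966, -0.3232, 0.1028]
ft_force: [1.5, -3.4, 6.0]
grip_width: 0.0146
gripper_force: 81.5
time_s: 50.7
position: [0.5958, -0.3221, 0.2002]
ft_force: [0.1, -0.3, -5.5]
grip_width: 0.0144
gripper_force: 80.1
now [ 595.8 -322.1  200.2] a 182.71 tilt [-0.0012  0.001 ] t 50.7 w 14.4 F [ 0.1 -0.3 -5.5] g 80.1
569,-29,200,182.1 -> 0.0129,0.2941,0.0002,0,0,0.011 dist 294 turn 1
```

```bash
python3 -m pendant '[[0,0.002,0.03,0,0,0,0.002],[0,0.004,0.065,0,0,0,0.004],[0,0.006,0.1,0,0,0,0.006],[0,0.007,0.135,0,0,0,0.008],[0,0.008,0.17,0,0,0,0.01]]' |grep -v rot
python3 -m pendant '[[0,0.001,0.035,0,0,0,0],[0,0.003,0.07,0,0,0,0],[0,0.004,0.1,0,0,0,0],[0,0.005,0.12,0,0,0,0],[0,0.005,0.124,0,0,0,0]]' |grep -v rot
python3 -m pendant '[[0,0,0,0,0,0,0],[0,0,0,0,0,0,0]]' |grep -v rot
python3 - <<'E'
from h import *
w=env.get_image('wrist'); t=env.get_image('top'); cv2.imwrite('pics/l.png',np.hstack([w['image'][60:420,120:520],cv2.resize(t['image'][180:300,290:423],(400,360),interpolation=cv2.INTER_CUBIC)]))
for r in env.tip_of('wrist','tote_handle')[:1]: print(r['conf'],r['centre'],onz(w,*r['centre'],.198))
for r in env.trace('wrist','tote')[:1]: print(r['conf'],r['bbox'],maskrect(w,r['mask'],.143))
E
python3 plan.py 569,-29,200,182.1
```

```text
time_s: 51.32
position: [0.5791, -0.1515, 0.1989]
ft_force: [0.7, -0.0, -4.2]
grip_width: 0.0146
gripper_force: 80.0
time_s: 51.95
position: [0.57, -0.0284, 0.2004]
ft_force: [-0.2, 0.4, -4.3]
grip_width: 0.0146
gripper_force: 80.1
time_s: 52.2
position: [0.5705, -0.0302, 0.2011]
ft_force: [0.1, 0.7, -5.2]
grip_width: 0.0141
gripper_force: 80.0
0.59 [325.7, 337.2] [ 0.57055692 -0.02887755  0.198     ]
0.66 [326.5, 276.0, 264.8, 351.2] [584.8 -29.5 197.5 119.7   1.9]
now [570.4 -29.8 201.3] a 182.09 tilt [-0.0001 -0.0001] t 52.4 w 14.3 F [ 0.6  0.4 -4.6] g 80.0
569,-29,200,182.1 -> 0.0014,0.0008,0.0013,0,0,-0.000 dist 2 turn -0
```

View pics/l.png

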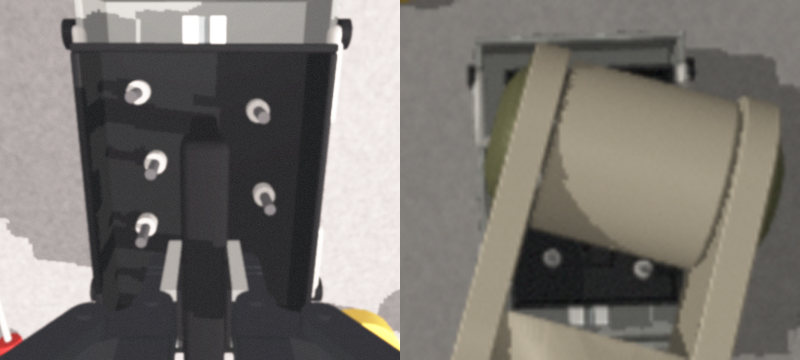

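The tote hangs level in the grip. Its near rim runs from about (192,104) to (456,104), with the crate's near knobs just beyond at (189,93) and (463,92).

Run:
```python
from h import *
w=env.get_image('wrist'); f=lambda u,v,z: np.round(onz(w,u,v,z)*1000,1)[:2]
a,b=f(192,107,.1445),f(456,105,.1445); print('tote near rim',a,b,(a+b)/2)
a,b=f(188,93,.075),f(463,92,.075); print('knobs',a,b,(a+b)/2)
```

```text
tote near rim [490.1 -90.2] [485.   25.9] [487.55 -32.15]
knobs [ 482.6 -114. ] [475.9  51.2] [479.25 -31.4 ]
```

```bash
python3 -m pendant '[[0,0.002,0.001,0,0,0,0],[0,0.002,0.001,0.006,0,0,0],[0,0.002,0.001,0.012,0,0,0],[0,0.002,0.001,0.017,0,0,0],[0,0.002,0.001,0.019,0,0,0]]' |grep -v rot
python3 -m pendant '[[0,0,0,0.001,0,0,0],[0,0,0,0.001,0,0,0]]' |grep -v rot; python3 plan.py
```

```text
time_s: 53.08
position: [0.5683, -0.0285, 0.1826]
ft_force: [-5.6, -0.6, 8.9]
grip_width: 0.0143
gripper_force: 82.0
time_s: 53.32
position: [0.5683, -0.0285, 0.1826]
ft_force: [-4.7, 0.4, 6.7]
grip_width: 0.0141
gripper_force: 81.7
now [568.3 -28.5 182.6] a 182.13 tilt [ 0.001  -0.0007] t 53.3 w 14.1 F [-4.7  0.4  6.7] g 81.7
```

```bash
python3 -m pendant '[[0,0,0,-0.001,0,0,0],[0.4,0,0,-0.001,0,0,0],[0.5,0,0,-0.001,0,0,0],[0.5,0,0,-0.001,0,0,0]]' |grep -v rot
python3 -m pendant '[[0.5,0,0,-0.03,0,0,0],[0.5,0,0,-0.07,0,0,0],[0.5,0,0,-0.1,0,0,0],[0.5,0.06,0,-0.12,0,0,0],[0.5,0.12,0,-0.13,0,0,0]]' |grep -v rot
python3 -m pendant '[[0.5,0.03,0.05,0,0,0,0],[0.5,0.06,0.1,0,0,0,0],[0.5,0.06,0.15,0,0,0,0],[0.5,0.06,0.2,0,0,0,0],[0.5,0.06,0.25,0,0,0,0]]' |grep -v rot
python3 - <<'E'
from h import *
t=env.get_image('top'); s=env.get_image('side')
cv2.imwrite('pics/m.png',np.hstack([cv2.resize(t['image'][180:300,290:423],(400,360),interpolation=cv2.INTER_CUBIC),cv2.resize(s['image'][150:420,210:510],(400,360))]))
for r in env.trace('top','tote')[:1]: print(r['conf'],r['bbox'],maskrect(t,r['mask'],.125))
for r in env.trace('top','crate')[:1]: print(r['conf'],r['bbox'],maskrect(t,r['mask'],.07))
for r in env.tip_of('top','tote_handle')[:1]: print(r['conf'],r['centre'],onz(t,*r['centre'],.18))
E
```

```text
time_s: 53.82
position: [0.5685, -0.0283, 0.1824]
ft_force: [-0.3, -0.1, -0.4]
grip_width: 0.0425
gripper_force: 0.0
time_s: 54.45
position: [0.4474, -0.0329, 0.313]
ft_force: [0.3, -1.3, 1.6]
grip_width: 0.0428
gripper_force: 0.0
time_s: 55.08
position: [0.3789, 0.2165, 0.3126]
ft_force: [0.5, -0.9, 0.5]
grip_width: 0.0427
gripper_force: 0.0
0.58 [354.6, 243.2, 55.1, 80.3] [567.5 -28.4 172.2 120.1   1.9]
0.64 [354.6, 243.8, 60.3, 76.9] [570.4 -31.8 179.2 126.8   1.8]
0.65 [425.3, 165.5] [ 0.72549037 -0.17459411  0.18      ]
```

View pics/m.png

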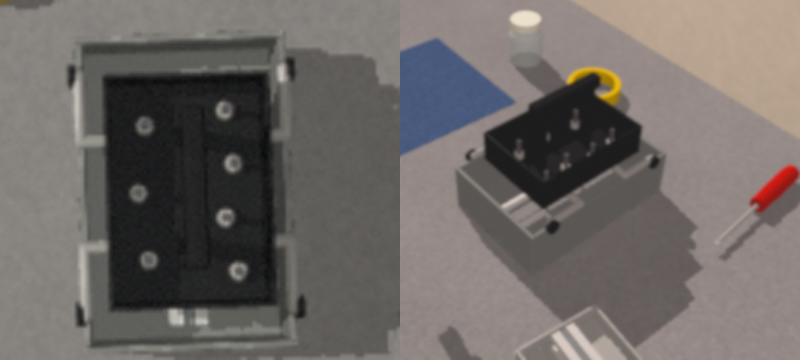

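The tote sits level on both bails, inside the crate outline. It is within about 1–2 mm of centre and 0.2° of square, so I'm handing in.

```bash
python3 -c "
from rig import env
print(env.close_job())"
```

```text
the job is handed in; nothing more can be done
None
```

The job is handed in: three pieces are in the crate, three in the tray, both bails are fully in, and the tote sits on them within about 2 mm of centre and square; the tape, screwdriver and jar were not touched.

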